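Give the cryostat's freezing rail a short boost with its push-pull knob

ROBOT

A 6-joint arm with a two-finger parallel gripper is mounted at the origin on the work surface. World frame = base frame: x ahead of the robot, y to its left, z up, the work surface at z = 0. Lengths are in m, angles in rad, forces in N, time in s.
With the tool pointing down it reaches from about 0.25 to 0.725 m from the base axis. Payload 4 kg.
Tool frame: the origin (TCP) lies midway between the tips of the shut fingers; the grasp point (between the pads) lies 19 mm behind it; z points along the fingers, y is the direction in which the jaws open and shut (so a half turn about z gives the same grasp; the last joint's range is limited). The gripper opens to 85 mm and grips with 20 to 120 N. Pads are 22 mm wide; open, the fingers measure 114 mm over their backs; the gripper's body (76 mm by 85 mm) begins 54 mm behind the grasp point. The pads swing forward as they close: fully open they stand 13 mm farther back than shut.
Start: joints at [-1.326, 0.241, 0.005, 1.335, 0, 1.571], TCP at [0.121, -0.485, 0.198] pointing down, gripper open.
Joint ranges: [-2.72, 2.72], [-1.05, 1.87], [-1.09, 1.28], [-1.99, 2.15], [-1.42, 1.44], [-3.14, 3.14]. Speed limits (rad/s): [2.79, 2.79, 3.14, 3.14, 3.14, 3.14].

INTERFACE

Orientations are given as a unit quaternion [x, y, z, w].
In Python, from workcell import get_obs, camera, camera_model, job_done, masks_of gives the robot as it stands.
- The arm moves only by the tool jog_arm, never from a script. Its argument "deltas" is a list that holds one entry, the list of rows, each a list of 7 numbers: the shift along the tool's x, y, z in mm, then the turn, a rotation vector about the tool's x, y, z in degrees, then the finger opening in mm, from 0 to 85.4. A call has 1 to 5 rows; each row shifts and turns the pose as measured when the row begins, along the tool's axes as they then stand; what a row does not reach is not made up. A row lasts 1/10 s, in which the tool goes at most 50 mm and 8.59 degrees, less where a joint would pass 70% of its speed; a pose out of reach is approached as far as the arm can. A call with a gripper value outside its range is refused whole. The fingers move at their own pace and stop on an object; the grip force is fixed at half the most. Time passes only in rows, so rows that do not move let the fingers close. It gives the time, the measured TCP pose, the force and the opening at its end, in the units of the state.
- get_obs(): the state, without advancing time (a new reading comes with each control period).
- camera(name): name is "scene" or "top"; returns the picture (384x512x3 uint8, red, green, blue); there is no depth.
- camera_model(name): a dict with "fovy" (degrees; the focal length in pixels is half the picture's height over the tangent of half this angle, whatever the lens; pixels are square), "cx", "cy" (the principal point, pixels), "pose" (4x4, takes a point from camera to world coordinates). Camera axes: x right, y down, z forward; pixel columns grow to the right and rows downward; lengths in m; the calibration is good to about 2 mm. A picture is of the moment at which its call begins. camera_model takes no time and is no camera call.
- job_done(): hands the job in, once; it reports no verdict.
Trained networks look in the newest picture that a camera, given by its name, has taken for a name from the list of things; names that differ only in an ending like _2 or _b are one class to them, and where a whole thing is asked for, a point or a joint stands for the part that bears it (a point fixed in the world has none). Each returns a list of dicts, best first, with "conf" (0 to 1); they miss things now and then, are a little off and sometimes report something else, mostly with a low value. They report only what shows in the picture. A call takes as long as a camera call.
- masks_of(target, camera): "pixels" (384x512 bool, what is visible of it) and "at" ([column, row] in pixels, amid what is visible of it).
The state is a dict: "clock": time; "joint_pos": joint angles; "joint_vel": joint speeds; "tau": joint torques, N m; "eef_pos": TCP position; "tool_rot": TCP orientation; "ft_force": force on the tool from outside, world axes, zero at the start; "ft_torque": the same for the moment, N m; "grip_width": finger opening in m.
Only numpy, scipy, OpenCV 4.12 (cv2) and the standard library are available. Lean on these libraries where they do the work, as an engineer would, in place of code of your own. Each camera call takes 0.05 s, during which the arm holds its last target. There are 200 camera calls.

TASK

Give the freezing rail a short cooling boost: pull the round push-pull knob (the tall black mushroom head on a stem) straight up until it clicks into its out position, keep it out for about a second, then push it fully back home and let go. Leave the pointer dial as it is set and do not shift the specimen chuck.

Things in the scene. Friction and masses are not known exactly. Their poses are not given: they have to be found in the camera images.
- boost_head (a point): Centre of the push-pull knob's black round head (32 mm diameter, 20 mm tall, axis upright) on a steel stem. Home: 68 mm above the work surface, underside 16 mm above a 22 mm collar on a 46 mm square base (top 36 mm above the work surface). Rises with the knob. z up, y along the row of controls, x across the rail towards the discs. Controls stand 100 mm apart, discs 100 mm further in x.
- boost (a joint): Height of the push-pull knob above home, m: 0 = fully home (start), 0.018 = straight up at its stop, where it stays out. A snap spring draws it to the nearer end: let go below half-way (0.009) it drops home, above it goes out. Pulling or pushing takes 3 to 6 N.
- dial_tip (a point): Tip of the black pointer dial (bar 42 x 10 mm, top 56 mm above the work surface), 25 mm from its upright turning axis; x points from axis to tip. Turns easily and stays where left: leave it. In the same row on the aluminium rail (190 x 340 mm, top 26 mm above the work surface) as the knob and a low black blanking plug (22 mm diameter, top 43 mm above the work surface).
- chuck_mid (a point): Specimen chuck, a loose bystander: metal disc of 44 mm diameter, 10 mm tall, with a white block 22 x 18 x 12 mm on it (22 mm tall overall). The point is on its axis half-way up. It lies in one of the rail's three disc seats; bare discs without a block lie in the other two.

How it is judged:
On the way, in this order (a step that is already met when the one before it is completed fails the run):
1. the knob is pulled out to its detent (at least 15 of its 18 mm) and is out for half a second (value of joint boost above 0.015 m), for 0.5 s.
2. the knob is pushed back home (within 3 mm) (value of joint boost below 0.003 m), for 0.2 s.
At the end, for the whole second after the job is handed in: The push-pull knob, after having been out, is home within 3 mm; the pointer dial's tip is within 10 mm and the specimen chuck within 15 mm of where they were at the start (value of joint boost below 0.003 m and distance of dial_tip from where it was at the start of the episode below 0.01 m and distance of chuck_mid from where it was at the start of the episode below 0.015 m); the robot touches nothing.
It fails at once if the pointer dial is turned (its tip moves by more than 10 mm) (distance of dial_tip from where it was at the start of the episode above 0.01 m).
It fails at once if the specimen chuck is shifted by more than 15 mm (distance of chuck_mid from where it was at the start of the episode above 0.015 m).
It also fails if it takes over 32 s, if anything falls off the work surface, if the arm or the gripper's body presses on something with over 40 N, if the wrist force passes 120 N, or if a joint passes its speed limit or range.

## Working session

There is one attempt and no reset: what is moved stays moved. The work goes in short steps, Python scripts to look and compute and a tool call to move; the robot and the scene stay as the last step left them, time stands still between calls to the robot, and variables do not carry over. Pictures are saved under pics/ and viewed, about 8 in all and at most 12, crops included, and the job is handed in when it is done.

Besides the shell and the picture viewer there is one more tool, called after "Emit:" as name([rows], argument=value, ...), one row to a line, values as JSON. jog_arm: Moves the arm, as the interface text tells. Its arguments: {"type":"object","properties":{"deltas":{"type":"array"}},"required":["deltas"]}

```bash
mkdir -p pics; cat > h.py <<'E'
import numpy as np, cv2
from workcell import *
def ray(name,px):
    m=camera_model(name); f=192/np.tan(np.radians(m["fovy"])/2)
    P=np.array(m["pose"]); d=P[:3,:3]@np.array([(px[0]-m["cx"])/f,(px[1]-m["cy"])/f,1])
    return P[:3,3],d
def atz(name,px,z):
    o,d=ray(name,px); return o+d*(z-o[2])/d[2]
def proj(name,p):
    m=camera_model(name); f=192/np.tan(np.radians(m["fovy"])/2)
    P=np.array(m["pose"]); c=P[:3,:3].T@(np.array(p)-P[:3,3]); return [m["cx"]+f*c[0]/c[2],m["cy"]+f*c[1]/c[2]]
def tri(a,b):
    (o1,d1),(o2,d2)=ray("scene",a),ray("top",b)
    d1=d1/np.linalg.norm(d1);d2=d2/np.linalg.norm(d2)
    s=np.linalg.lstsq(np.c_[d1,-d2],o2-o1,rcond=None)[0]
    p,q=o1+s[0]*d1,o2+s[1]*d2; return (p+q)/2,np.linalg.norm(p-q)
E
python3 - <<'E'
from h import *
np.set_printoptions(precision=4,suppress=True)
ims=[]
for c in("scene","top"):
    ims.append(camera(c))
    print(c,np.array(camera_model(c)["pose"])[:3,3])
    for t,z in(("boost_head",.068),("dial_tip",.056),("chuck_mid",.011)):
        for r in masks_of(t,c)[:3]:
            print(t,round(r["conf"],2),np.round(r["at"],1),r["pixels"].sum(),atz(c,r["at"],z))
for c,i in zip(("scene","top"),ims): cv2.imwrite(f"pics/{c}1.png",cv2.resize(i,(800,600))[:,:,::-1])
print(get_obs())
E
```

```text
scene [0.9014 0.2078 0.6048]
boost_head 0.64 [149.3 137.2] 253 [ 0.5059 -0.2224  0.068 ]
dial_tip 0.61 [243.2 156.8] 187 [ 0.4621 -0.0264  0.056 ]
chuck_mid 0.85 [179.2 195.4] 339 [ 0.5758 -0.1164  0.011 ]
top [0.5355 0.0216 0.8147]
boost_head 0.7 [433.8 219.5] 377 [ 0.5082 -0.2259  0.068 ]
dial_tip 0.73 [302.7 253.5] 358 [ 0.4609 -0.0252  0.056 ]
chuck_mid 0.86 [347.3 178. ] 562 [ 0.5786 -0.1058  0.011 ]
chuck_mid 0.39 [305.7 253.1] 308 [ 0.457  -0.0329  0.011 ]
{'clock': 0.4, 'joint_pos': array([-1.326 ,  0.2407,  0.0048,  1.3352,  0.    ,  1.5708]), 'joint_vel': array([-0.0021, -0.0027,  0.0022,  0.0008, -0.001 ,  0.0013]), 'tau': array([  0.0005, -37.1782,  25.233 ,   0.0053,   0.0001,  -0.    ]), 'eef_pos': array([ 0.1212, -0.485 ,  0.1982]), 'tool_rot': array([ 0.9925,  0.1221, -0.    , -0.0002]), 'ft_force': array([ 0.2198, -0.2483, -0.1606]), 'ft_torque': array([-0.0486, -0.0406,  0.0478]), 'grip_width': 0.0854336557441956}
```

View pics/scene1.png

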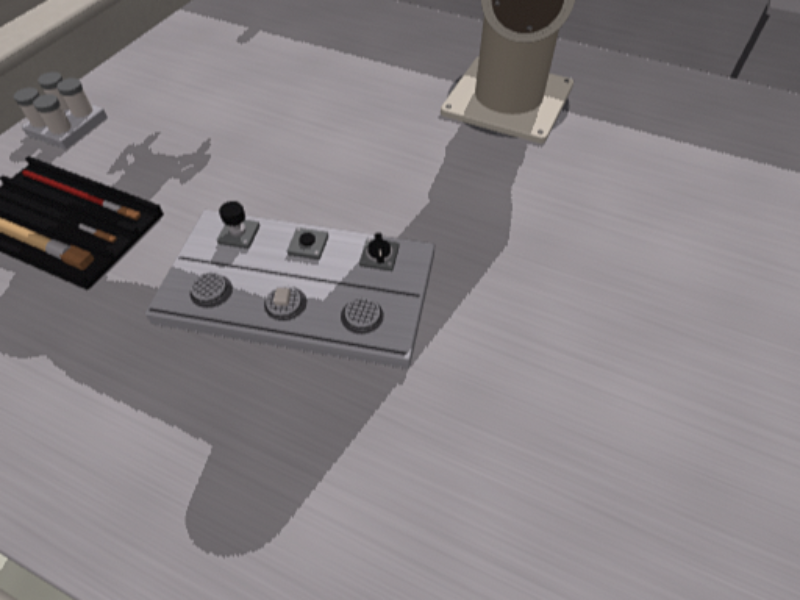

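View pics/top1.png

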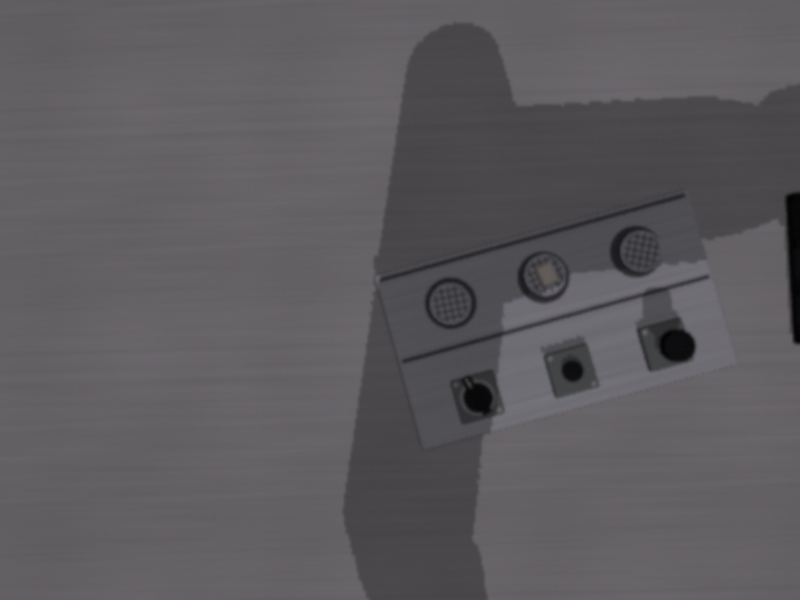

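The boxes agree with the pictures: knob at scene (149,137) and top (434,220), dial at (243,157), chuck in the middle seat. The knob is at about (0.507, -0.224), and the tool's y axis already runs along the row. I'll approach at the current height.

Emit:
jog_arm([
  [[43,-16,0,0,0,0,85],[43,-16,0,0,0,0,85],[43,-16,0,0,0,0,85],[43,-16,0,0,0,0,85],[43,-16,0,0,0,0,85]],
])

```text
clock: 0.9
eef_pos: [0.3122, -0.3567, 0.1978]
tool_rot: [0.993, 0.115, -0.0, 0.001]
ft_force: [0.7, -0.9, 0.4]
grip_width: 0.0852
```

Emit:
jog_arm([
  [[43,-16,0,0,0,0,85],[43,-16,0,0,0,0,85],[43,-16,0,0,0,0,85],[30,-10,0,0,0,0,85],[0,0,0,0,0,0,85]],
])

```text
clock: 1.4
eef_pos: [0.4635, -0.2559, 0.1979]
tool_rot: [0.993, 0.118, 0.001, 0.002]
ft_force: [-0.4, -0.1, 0.3]
grip_width: 0.0849
```

```bash
cat > m.py <<'E'
from h import *
from scipy.spatial.transform import Rotation as R
import sys
np.set_printoptions(precision=4,suppress=True)
n=sys.argv[1]; at={}
for c in("scene","top"):
    im=camera(c); r=masks_of("boost_head",c)
    if r: at[c]=r[0]["at"]; print(c,round(r[0]["conf"],2),np.round(at[c],1),r[0]["pixels"].sum(),atz(c,at[c],.068))
    u,v=[int(k) for k in proj(c,[.507,-.224,.068])]
    u,v=min(max(u,80),432),min(max(v,60),324)
    cv2.imwrite(f"pics/{c}{n}.png",cv2.resize(im[v-60:v+60,u-80:u+80],(800,600),interpolation=2)[:,:,::-1])
if len(at)==2: print("tri",*tri(at["scene"],at["top"]))
o=get_obs(); M=R.from_quat(o["tool_rot"]).as_matrix()
print(o["clock"],o["eef_pos"],M.tolist(),o["ft_force"],o["grip_width"])
print("to knob, tool mm:",1000*M.T@(np.array([.507,-.2243,.044])-o["eef_pos"]))
E
python3 m.py 2
```

```text
scene 0.64 [149.8 136. ] 246 [ 0.5025 -0.2235  0.068 ]
top 0.55 [434.5 219.9] 369 [ 0.5075 -0.2269  0.068 ]
tri [ 0.5063 -0.2233  0.0717] 0.005417803812311415
1.6 [ 0.4595 -0.2587  0.1982] [[0.9734879583998282, 0.2287340579330377, 0.001387657025506962], [0.22873799003943784, -0.9734783080069613, -0.0043492243701513805], [0.00035603827423850466, 0.0045513274316000135, -0.9999895792733831]] [ 0.0943 -0.613   0.1636] 0.08515043673191794
to knob, tool mm: [ 54.0434 -23.334  154.1483]
```

Emit:
jog_arm([
  [[30,-13,0,0,0,0,85],[23,-10,0,0,0,0,85],[0,0,30,0,0,0,85],[0,0,30,0,0,0,85],[0,0,0,0,0,0,85]],
])

```text
clock: 2.1
eef_pos: [0.5026, -0.231, 0.1392]
tool_rot: [0.994, 0.108, 0.002, 0.004]
ft_force: [-1.1, -0.6, 0.2]
grip_width: 0.0848
```

```bash
python3 m.py 3
```

```text
scene 0.47 [148.5 138.1] 222 [ 0.5088 -0.2224  0.068 ]
top 0.69 [429.2 218.8] 323 [ 0.5094 -0.219   0.068 ]
tri [ 0.5102 -0.2192  0.0705] 0.0023861070542490863
2.3 [ 0.5066 -0.2322  0.1446] [[0.9764927188138779, 0.21512256795746734, 0.013573903597183723], [0.21528084481476276, -0.9764842157697571, -0.011521033302821058], [0.010776268339403863, 0.014172406567252825, -0.9998414949044521]] [ 0.4293 -1.2123 -0.2228] 0.08519304284184925
to knob, tool mm: [  1.0428  -9.0846 100.5236]
```

View pics/scene3.png

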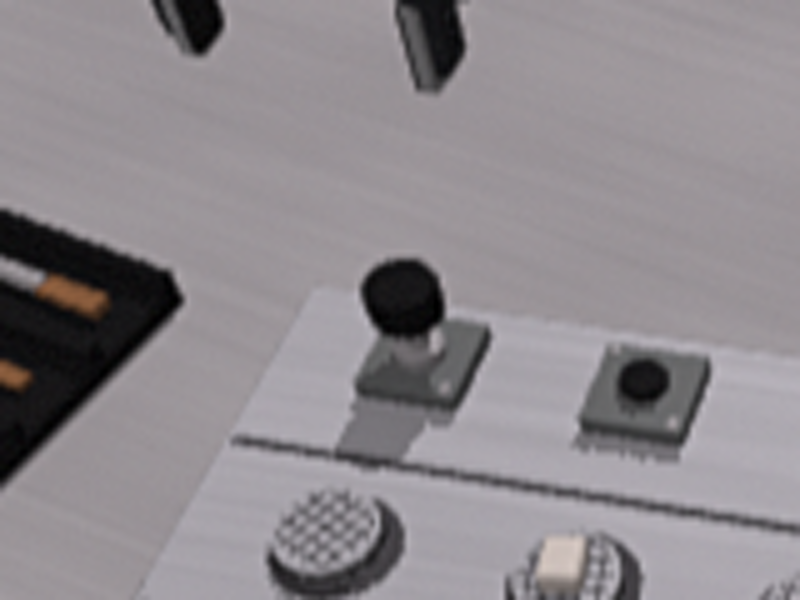

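The knob head (crop (403,297)) stands clear below the jaws, which straddle it along the row. I'll centre the tool and go down.

Emit:
jog_arm([
  [[1,-8,0,0,0,0,85],[0,0,25,0,0,0,85],[0,0,25,0,0,0,85],[0,0,0,0,0,0,85]],
])

```text
clock: 2.7
eef_pos: [0.5104, -0.2261, 0.1009]
tool_rot: [0.994, 0.107, 0.012, 0.01]
ft_force: [-0.5, 0.6, 0.1]
grip_width: 0.0847
```

```bash
python3 m.py 4
```

```text
scene 0.59 [148.2 136.5] 246 [ 0.5052 -0.2257  0.068 ]
top 0.62 [429.2 212.9] 126 [ 0.5184 -0.2194  0.068 ]
tri [ 0.5182 -0.2129  0.0852] 0.0021354004845159755
2.9 [ 0.5132 -0.2276  0.1045] [[0.9765302455860081, 0.21295882251960052, 0.03220589025001538], [0.21363682383669663, -0.9767227869121382, -0.019284839318863833], [0.027349350206156538, 0.025712592977983322, -0.9992951894238506]] [0.0864 0.1449 0.2234] 0.08503543464046556
to knob, tool mm: [-7.0133 -6.0541 60.1604]
```

View pics/scene4.png

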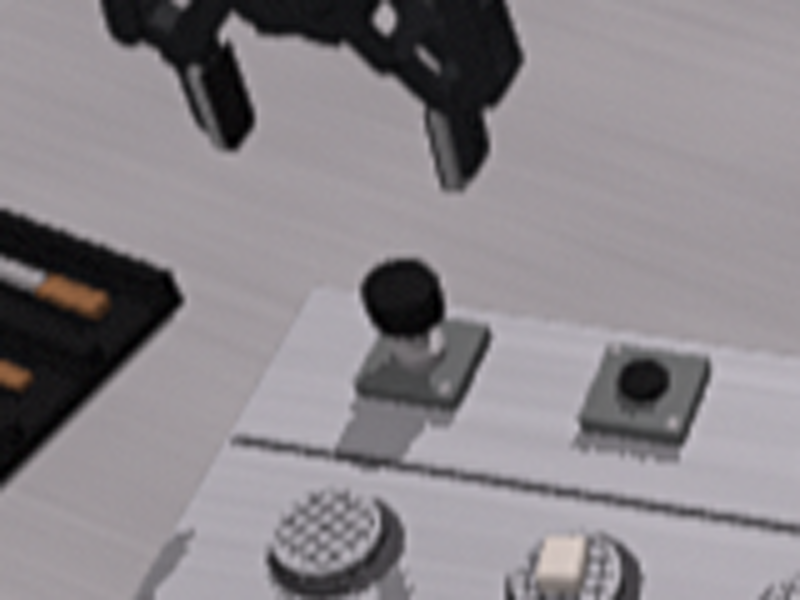

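```bash
cat > s.py <<'E'
from h import *
from scipy.spatial.transform import Rotation as R
np.set_printoptions(precision=4,suppress=True)
o=get_obs(); M=R.from_quat(o["tool_rot"]).as_matrix()
print(o["clock"],o["eef_pos"],o["ft_force"],o["grip_width"])
print("to knob mm",np.round(1000*M.T@(np.array([.507,-.2243,.044])-o["eef_pos"]),1),"level deg",np.round(np.degrees(M.T@np.cross(M[:,2],[0,0,-1])),2))
E
sed -i 's/^o=get_obs.*/import s/;/^print(o\[/d;/^print("to/d' m.py
```

Emit:
jog_arm([
  [[-6,-4,0,1.5,-1.5,0,85],[0,0,0,0,0,0,85]],
])

```text
clock: 3.1
eef_pos: [0.508, -0.2254, 0.1073]
tool_rot: [0.994, 0.107, 0.002, 0.001]
ft_force: [0.4, 0.1, -0.9]
grip_width: 0.0853
```

```bash
python3 s.py
```

```text
3.1 [ 0.508  -0.2254  0.1073] [ 0.4171  0.1372 -0.9241] 0.08534752138034216
to knob mm [-1.  -1.4 63.3] level deg [ 0.1  -0.26 -0.  ]
```

Emit:
jog_arm([
  [[0,-1,20,0,0,0,85],[-1,0,20,0,0,0,85],[0,0,10,0,0,0,85],[0,0,0,0,0,0,85]],
])

```text
clock: 3.5
eef_pos: [0.5117, -0.2266, 0.0611]
tool_rot: [0.994, 0.107, 0.008, 0.004]
ft_force: [0.2, 0.0, 0.1]
grip_width: 0.0851
```

```bash
python3 s.py
```

```text
3.5 [ 0.5117 -0.2266  0.0611] [0.1895 0.0343 0.0706] 0.08512128782843613
to knob mm [-4.4 -3.4 17. ] level deg [ 0.54 -0.84 -0.  ]
```

Emit:
jog_arm([
  [[-4,-3,8,0.5,-0.8,0,85],[0,0,8,0,0,0,85],[0,0,0,0,0,0,85]],
])

```text
clock: 3.8
eef_pos: [0.5085, -0.225, 0.046]
tool_rot: [0.994, 0.107, 0.001, 0.001]
ft_force: [-0.2, 0.3, 0.5]
grip_width: 0.0849
```

```bash
python3 m.py 5
```

```text
scene 0.76 [150.4 137. ] 231 [ 0.5044 -0.2207  0.068 ]
4.0 [ 0.5092 -0.2254  0.0472] [-0.1344  0.147  -0.6038] 0.08512292663446967
to knob mm [-2.  -1.5  3.1] level deg [ 0.19 -0.24 -0.  ]
```

View pics/scene5.png

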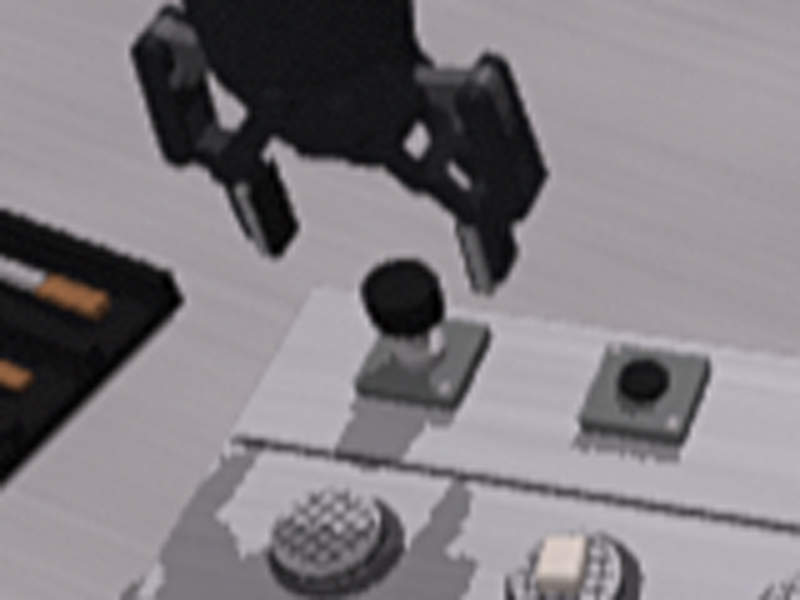

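```bash
python3 - <<'E'
from h import *
import s; M=s.M;e=s.o["eef_pos"]
u,v=[int(k) for k in proj("scene",[.507,-.224,.068])]; u0,v0=max(u,80)-80,max(v,60)-60
f=lambda p:np.round((np.array(proj("scene",p))-[u0,v0])*5)
print(u0,v0,"head",f([.507,-.2243,.068]))
for back in(0,.013,.03):
  for sy in(-1,1): print(back,sy,*[f(e+M@[sx*.011,sy*.0425,-back]) for sx in(-1,1)])
im=camera("top");u,v=[int(k) for k in proj("top",e)];print("tcp top",[(proj("top",e)[0]-(u-80))*5,(proj("top",e)[1]-(v-60))*5])
u=min(u,432); cv2.imwrite("pics/top6.png",cv2.resize(im[v-60:v+60,u-80:u+80],(800,600),interpolation=2)[:,:,::-1])
E
```

```text
4.0 [ 0.5092 -0.2254  0.0472] [-0.1344  0.147  -0.6038] 0.08512292663446967
to knob mm [-2.  -1.5  3.1] level deg [ 0.19 -0.24 -0.  ]
68 77 head [401. 301.]
0 -1 [512. 337.] [493. 374.]
0 1 [325. 305.] [304. 341.]
0.013 -1 [506. 316.] [487. 353.]
0.013 1 [317. 283.] [295. 319.]
0.03 -1 [498. 286.] [478. 323.]
0.03 1 [306. 253.] [284. 290.]
tcp top [np.float64(404.8630934795156), np.float64(302.4042124504035)]
```

View pics/top6.png

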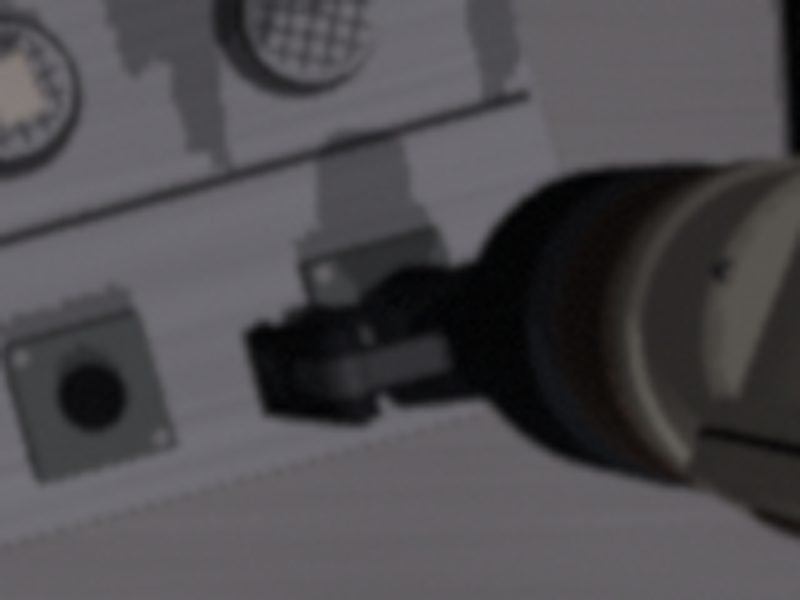

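Scene 5 puts the jaw tips at crop (275,255) and (487,290). I predicted about (295,319) and (487,353), so the jaws are higher and further back than the pose readout implies. I'll quantify this with the earlier pictures.

```bash
python3 - <<'E'
from h import *
from scipy.optimize import least_squares
np.set_printoptions(precision=4,suppress=True)
M3=np.array([[.9765,.2151,.0136],[.2153,-.9765,-.0115],[.0108,.0142,-.9998]])
M4=np.array([[.9765,.2130,.0322],[.2136,-.9767,-.0193],[.0273,.0257,-.9993]])
import s
D=[([.5066,-.2322,.1446],M3,(197,52),(432,91)),([.5132,-.2276,.1045],M4,(230,150),(457,188)),(s.o["eef_pos"],s.M,(273,256),(487,291))]
def res(q,D,w):
    r=[]
    for e,M,l,rt in D:
        for sy,o in((1,l),(-1,rt)):
            p=np.array(e)+q[:3]+M@[.011,sy*w,-.013]
            r+=list((np.array(proj("scene",p))-[68,77])*5-o)
    return r
for d in(D,D[:1],D[1:2],D[2:]):
    a=least_squares(res,[0,0,0],args=(d,.0425)); print(a.x,np.round(a.fun))
print("base",np.array(proj("scene",[0,0,0]))*800/512, np.array(proj("scene",[0,0,.0]))*1)
E
```

```text
4.05 [ 0.5093 -0.2254  0.0472] [-0.1743  0.1196  0.6856] 0.08514056133037282
to knob mm [-2.  -1.5  3.2] level deg [ 0.19 -0.24 -0.  ]
[0.0045 0.0146 0.0425] [ 0. -4. -9. -6.  1. -0. -8.  1. 15.  6.  3.  5.]
[0.02   0.0332 0.0574] [-0.  0.  0. -0.]
[0.0189 0.0325 0.0604] [ 0. -2. -0.  2.]
[0.0249 0.0336 0.0709] [ 0. -1. -0.  1.]
base [507.0301  98.8173] [324.4993  63.2431]
```

```bash
cat >> h.py <<'E'
E
python3 - <<'E'
from h import *
from scipy.optimize import least_squares
np.set_printoptions(precision=4,suppress=True)
import s; e,M=s.o["eef_pos"],s.M
u,v=[int(k) for k in proj("top",e)]; u=min(u,432)
g=lambda p:np.round((np.array(proj("top",p))-[u-80,v-60])*5)
print("knob head top",g([.507,-.2243,.068]))
for h in(.02,.06,.08): print(h,"edge of left finger back",g(e+M@[-.011,-.057,-h]),g(e+M@[.011,-.057,-h]),"obs (265,415),(250,330)")
def res(q,w,t): return [c for sy,o in((1,(273,256)),(-1,(487,291))) for c in (np.array(proj("scene",e+[q[0],0,q[1]]+M@[.011,sy*w+t,-.013]))-[68,77])*5-o]
for w in(.0425,.046,.05,.054):
  for t in(-.007,0,.007):
    a=least_squares(res,[0,0],args=(w,t));print(w,t,a.x,np.round(a.fun))
E
```

```text
4.05 [ 0.5093 -0.2254  0.0472] [-0.1743  0.1196  0.6856] 0.08514056133037282
to knob mm [-2.  -1.5  3.2] level deg [ 0.19 -0.24 -0.  ]
knob head top [424. 312.]
0.02 edge of left finger back [254. 384.] [235. 314.] obs (265,415),(250,330)
0.06 edge of left finger back [290. 393.] [270. 319.] obs (265,415),(250,330)
0.08 edge of left finger back [309. 398.] [289. 322.] obs (265,415),(250,330)
0.0425 -0.007 [0.0025 0.0394] [ 6.  0. -7. -1.]
0.0425 0 [-0.0051  0.0312] [ 8.  0. -9. -1.]
0.0425 0.007 [-0.0127  0.0231] [  9.   1. -11.  -1.]
0.046 -0.007 [0.0023 0.039 ] [-1. -1.  1.  1.]
0.046 0 [-0.0053  0.0309] [ 0. -1. -0.  1.]
0.046 0.007 [-0.0129  0.0228] [ 2. -1. -2.  0.]
0.05 -0.007 [0.002  0.0386] [-10.  -2.  12.   3.]
0.05 0 [-0.0056  0.0305] [-8. -2. 10.  3.]
0.05 0.007 [-0.0131  0.0224] [-6. -2.  8.  2.]
0.054 -0.007 [0.0016 0.0381] [-18.  -3.  22.   5.]
0.054 0 [-0.0059  0.03  ] [-16.  -3.  20.   5.]
0.054 0.007 [-0.0135  0.0219] [-14.  -3.  18.   4.]
```

Both cameras and the shadows say the open tips are really about 25–30 mm higher than the readout implies. That puts them just above the head, with x about 5 mm short. I'll go down in small steps, watching force and pictures.

Emit:
jog_arm([
  [[3,0,8,0.2,-0.3,0,85],[0,0,6,0,0,0,85],[0,0,0,0,0,0,85]],
])

```text
clock: 4.35
eef_pos: [0.5131, -0.225, 0.0327]
tool_rot: [0.994, 0.107, -0.0, 0.0]
ft_force: [-0.0, 0.4, -0.4]
grip_width: 0.0848
```

```bash
python3 m.py 7; python3 -c "
import cv2,numpy as np
a,b=cv2.imread('pics/scene7.png'),cv2.imread('pics/top7.png')
cv2.imwrite('pics/both7.png',np.hstack([a[:,100:600],b[:,250:]])[::1])
print(np.hstack([a[:,100:600],b[:,250:]]).shape)
i=cv2.imread('pics/both7.png');cv2.imwrite('pics/both7.png',cv2.resize(i,(800,457)))"
```

```text
scene 0.47 [150.3 136.4] 237 [ 0.5031 -0.2219  0.068 ]
4.55 [ 0.5137 -0.2253  0.0339] [-0.3214 -0.1689 -0.2904] 0.08493539423532687
to knob mm [ -6.3  -2.4 -10.1] level deg [ 0.09 -0.08  0.  ]
(600, 1050, 3)
```

View pics/both7.png

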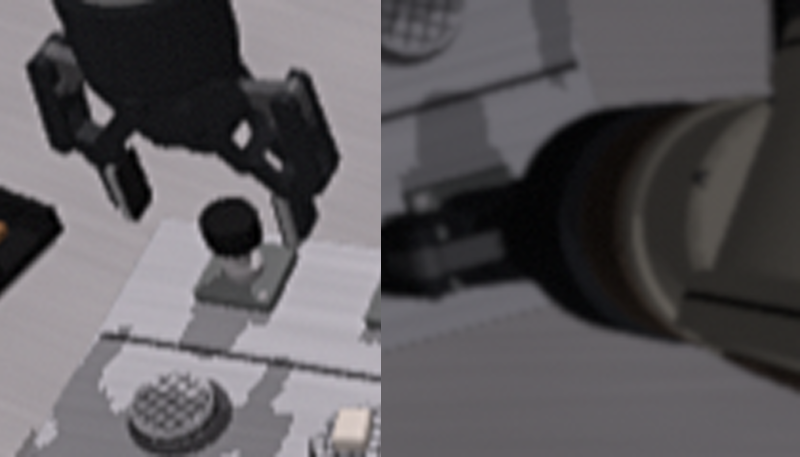

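Emit:
jog_arm([
  [[0,0,6,0,0,0,85],[0,0,5,0,0,0,85],[0,0,0,0,0,0,85]],
])

```text
clock: 4.85
eef_pos: [0.5139, -0.2254, 0.0224]
tool_rot: [0.994, 0.107, 0.001, 0.001]
ft_force: [-0.4, -0.1, -0.1]
grip_width: 0.0847
```

```bash
python3 m.py 8
```

```text
scene 0.81 [149.4 138.7] 209 [ 0.5094 -0.2197  0.068 ]
5.05 [ 0.5146 -0.2258  0.0234] [-0.3837 -0.5413 -0.5071] 0.08468250296441968
to knob mm [ -7.1  -3.  -20.7] level deg [ 0.17 -0.19 -0.  ]
```

View pics/scene8.png

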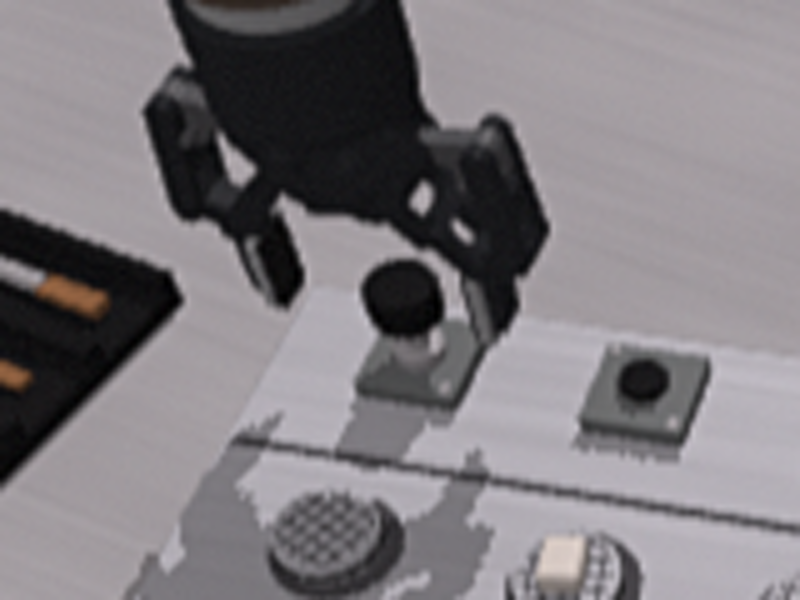

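Tips are now at crop (285,305) and (492,345) with no contact, although the readout TCP is below the rail top. That confirms the height bias. I'll go down 7 mm more, shift 3 mm along the row, then close.

Emit:
jog_arm([
  [[0,-3,4,0,0,0,85],[0,0,4,0,0,0,85],[0,0,0,0,0,0,60],[0,0,0,0,0,0,45]],
])

```text
clock: 5.45
eef_pos: [0.5142, -0.2226, 0.015]
tool_rot: [0.994, 0.107, 0.002, 0.001]
ft_force: [0.1, -0.3, -0.5]
grip_width: 0.0586
```

```bash
python3 m.py 9
```

```text
scene 0.6 [150.5 137.6] 209 [ 0.5058 -0.2195  0.068 ]
5.65 [ 0.5144 -0.2227  0.0152] [ 0.6819 -0.6334  0.1808] 0.045023154483277116
to knob mm [ -7.4   0.1 -28.8] level deg [ 0.21 -0.24 -0.  ]
```

View pics/scene9.png

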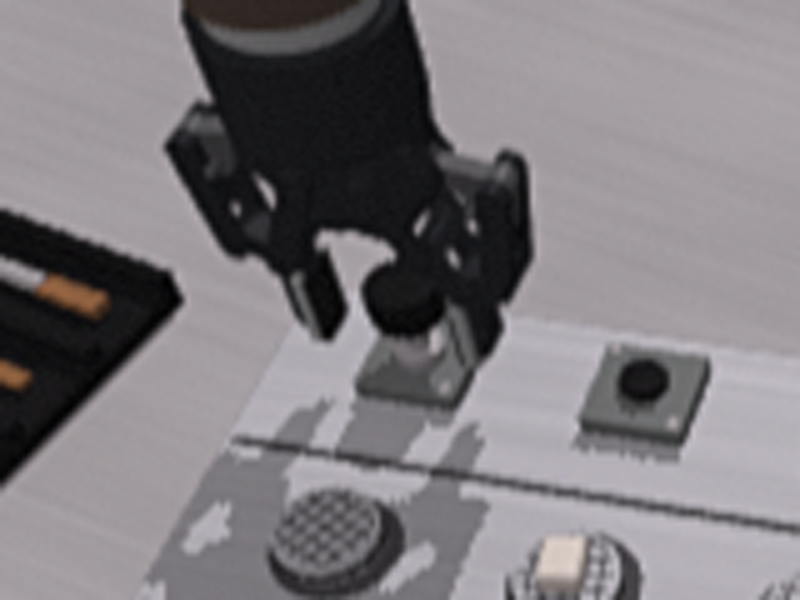

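The tips now stand below the head at (325,340) and (480,368), with the right jaw nearly touching. I'll shift 3 mm that way and close.

Emit:
jog_arm([
  [[0,-3,0,0,0,0,45],[0,0,0,0,0,0,25],[0,0,0,0,0,0,20],[0,0,0,0,0,0,20],[0,0,0,0,0,0,20]],
])

```text
clock: 6.15
eef_pos: [0.5149, -0.2243, 0.0167]
tool_rot: [0.994, 0.106, 0.003, 0.006]
ft_force: [-0.3, -3.2, -0.6]
grip_width: 0.0307
```

Emit:
jog_arm([
  [[0,0,-6,0,0,0,15],[0,0,-6,0,0,0,15],[0,0,-6,0,0,0,15],[0,0,-3,0,0,0,15]],
])

```text
clock: 6.55
eef_pos: [0.5146, -0.2242, 0.035]
tool_rot: [0.994, 0.106, 0.002, 0.006]
ft_force: [7.7, -5.9, -24.8]
grip_width: 0.0305
```

```bash
python3 m.py 10
```

```text
scene 0.6 [142.5 131.5] 115 [ 0.498  -0.2452  0.068 ]
6.75 [ 0.5147 -0.2242  0.0348] [ 3.7651 -3.379  -9.508 ] 0.030606481660479332
to knob mm [-7.5 -1.4 -9.2] level deg [ 0.72 -0.17 -0.  ]
```

View pics/scene10.png

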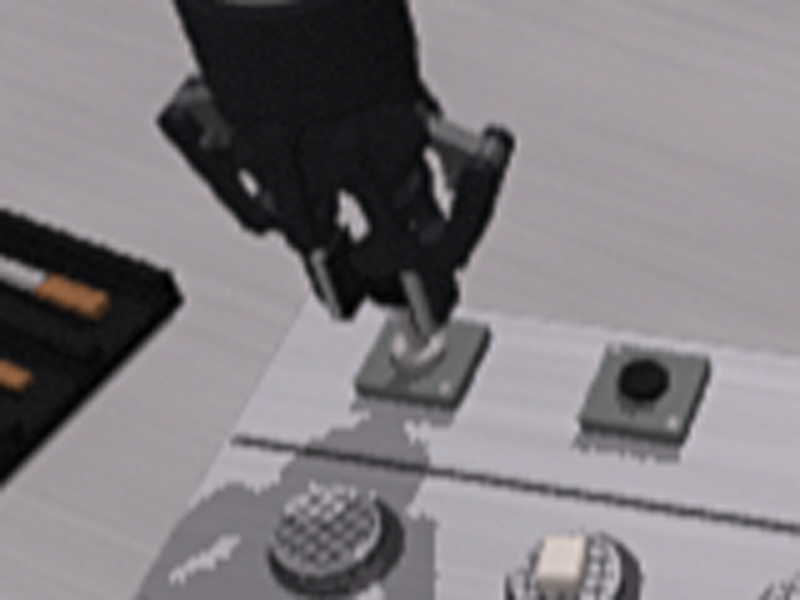

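The knob is out: the head sits between the jaws with the stem showing at (415,330), after 18 mm of travel and a firm stop. I'll hold it for about a second.

Emit:
jog_arm([
  [[0,0,0,0,0,0,15],[0,0,0,0,0,0,15],[0,0,0,0,0,0,15],[0,0,0,0,0,0,15],[0,0,0,0,0,0,15]],
])

```text
clock: 7.25
eef_pos: [0.5147, -0.2242, 0.0348]
tool_rot: [0.994, 0.106, 0.002, 0.006]
ft_force: [3.0, -2.2, -7.1]
grip_width: 0.0304
```

Emit:
jog_arm([
  [[0,0,0,0,0,0,15],[0,0,0,0,0,0,15],[0,0,0,0,0,0,15],[0,0,0,0,0,0,15],[0,0,0,0,0,0,15]],
])

```text
clock: 7.75
eef_pos: [0.5147, -0.2242, 0.0348]
tool_rot: [0.994, 0.106, 0.002, 0.006]
ft_force: [2.6, -2.6, -7.4]
grip_width: 0.0301
```

Emit:
jog_arm([
  [[0,0,6,0,0,0,15],[0,0,6,0,0,0,15],[0,0,6,0,0,0,15],[0,0,2,0,0,0,15]],
])

```text
clock: 8.15
eef_pos: [0.5149, -0.2242, 0.0186]
tool_rot: [0.994, 0.106, 0.003, 0.007]
ft_force: [0.0, -1.8, -1.1]
grip_width: 0.0302
```

Emit:
jog_arm([
  [[0,0,3,0,0,0,15],[0,0,2,0,0,0,15],[0,0,0,0,0,0,15]],
])

```text
clock: 8.45
eef_pos: [0.5149, -0.2243, 0.0168]
tool_rot: [0.994, 0.106, 0.004, 0.007]
ft_force: [0.1, -3.4, -7.3]
grip_width: 0.0303
```

Emit:
jog_arm([
  [[0,0,3,0,0,0,15],[0,0,0,0,0,0,40],[0,0,0,0,0,0,60],[0,0,0,0,0,0,70],[0,0,0,0,0,0,75]],
])

```text
clock: 8.95
eef_pos: [0.5161, -0.2236, 0.0163]
tool_rot: [0.994, 0.106, 0.005, 0.007]
ft_force: [-0.5, 0.1, -0.7]
grip_width: 0.0747
```

Emit:
jog_arm([
  [[0,0,0,0,0,0,85],[0,0,-20,0,0,0,85],[0,0,-25,0,0,0,85],[0,0,-30,0,0,0,85],[0,0,-30,0,0,0,85]],
])

```text
clock: 9.45
eef_pos: [0.5099, -0.2198, 0.1164]
tool_rot: [0.994, 0.107, -0.002, 0.003]
ft_force: [0.5, -0.5, 0.3]
grip_width: 0.085
```

Emit:
jog_arm([
  [[0,0,-30,0,0,0,85],[-40,15,0,0,0,0,85],[-40,15,0,0,0,0,85],[-40,15,0,0,0,0,85],[0,0,0,0,0,0,85]],
])

```text
clock: 9.95
eef_pos: [0.4042, -0.292, 0.1525]
tool_rot: [0.994, 0.109, 0.003, 0.006]
ft_force: [0.6, 0.2, -0.0]
grip_width: 0.0847
```

```bash
python3 m.py 11; python3 - <<'E'
from h import *
for c in("scene","top"):
    camera(c)
    for t,z in(("dial_tip",.056),("chuck_mid",.011)):
        r=masks_of(t,c)
        if r: print(c,t,round(r[0]["conf"],2),np.round(r[0]["at"],1),atz(c,r[0]["at"],z).round(4))
E
```

```text
top 0.6 [435.6 217.4] 392 [ 0.5113 -0.2288  0.068 ]
10.15 [ 0.4087 -0.29    0.1524] [-0.3982  0.3397  0.3216] 0.08503024242010943
to knob mm [109.8 -43.5 108.6] level deg [ 0.71 -0.36  0.  ]
scene dial_tip 0.62 [244.2 157.4] [ 0.4627 -0.0238  0.056 ]
scene chuck_mid 0.91 [179.6 194.6] [ 0.5738 -0.1168  0.011 ]
top dial_tip 0.61 [304.7 255.2] [ 0.4582 -0.0282  0.056 ]
top chuck_mid 0.67 [344.7 175.8] [ 0.5824 -0.1016  0.011 ]
```

View pics/scene11.png

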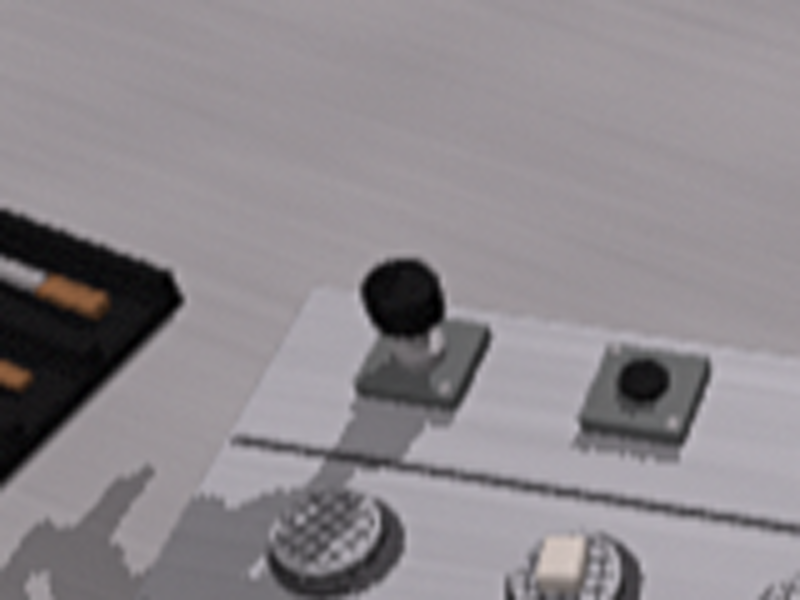

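The head is back at crop (403,297), exactly as at the start, with the hand clear.

```bash
python3 -c "from workcell import *; print(job_done())"
```

```text
the job is handed in; nothing more can be done
None
```

I pulled the knob up 18 mm by the readout, to a firm stop of about 25 N. I held it out for about 1.2 s, pushed it back down, let go and backed off. The job was handed in at about 10.4 s, with no verdict reported.

**Last checks**
- **Knob:** in the final scene picture the head is at the same pixel as at the start, so it looks home. The hand is clear, at about zero force.
- **Dial and chuck:** the network fixes put both within 2–6 mm of their first readings, about the detector's own scatter. The scene picture shows the chuck and block in the same place.

**What failed or disagreed**
- **Height readout:** from the pose readout I expected the jaws to be some 25–30 mm lower than they were. I took the grasp height from the pictures instead, and the readout TCP ended near z = 0.016 m at the grip with no contact below.
- **Push home:** the last push never showed a clear upward reaction (about -7 N instead). The spring may have finished the last bit on release; the final picture shows it home.
- **Network miss:** in the final scene picture it did not find the knob, so I confirmed it by eye.

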